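# Open the analyser's bay and load the reagent cartridge

## Task

With the access panel still shut, turn both quarter-turn fasteners on the low bench analyser the whole way out to unlocked, then swing the panel down until it lies flat. Load the white reagent cartridge from the bench into the bay, narrow nose first, sliding it under the front bar until it is fully home against the stop. Leave the panel down and both fasteners unlocked, and do not push the tip box about.

Things in the scene. Friction and masses are not known exactly. Their poses are not given: they have to be found in the camera images.
- analyser: Low bench analyser, fixed, 300 mm wide, white roof 68 mm above the bench with its front edge at local x = -92 mm. Origin: centre of its underside. Its front looks along its own -x (to the robot), y left, z up. Mid front is the cartridge bay: a slot 68 mm wide with flared mouth, floor 12 mm and ceiling 54 mm above the bench, under the roof's front bar; the shut panel covers it.
- bay_stop (a point): Point on the bay floor, midway across, at the foot of the end stop that the cartridge nose must meet; 12 mm above the bench, at analyser x = +12 mm, that is 104 mm behind the roof's front edge. Axes as the analyser's.
- fastener_left (a joint): Left quarter-turn fastener (+y side): value in rad, 0 = locked (lever points to analyser -x, its claw hangs in front of the panel's top edge), 1.57 = unlocked (lever points to +y, away from the middle). Stays where left; needs about 0.08 N m, 1 to 2 N at the lever's end. Starts between 0 and 0.12.
- fastener_right (a joint): Right quarter-turn fastener (-y side), the mirror image: 0 = locked (lever points to -x), 1.57 = unlocked (lever points to -y, away from the middle). Starts between 0 and 0.12.
- fastener_left_pivot (a point): Top of the left fastener's upright pivot, at analyser x = -65, y = +85 mm, 85 mm above the bench. The dark lever is a bar 14 mm wide, 80 mm long from the pivot, spanning 71 to 85 mm above the bench; boss radius 14 mm. Its outer end overhangs the analyser's front. A small claw below it, 51 mm from the pivot, reaches down to 60 mm above the bench.
- fastener_right_pivot (a point): The same for the right fastener, at analyser x = -65, y = -85 mm.
- fastener_left_tip (a point): End of the left lever, 80 mm from its pivot, at mid height of the bar (78 mm above the bench).
- fastener_right_tip (a point): End of the right lever, likewise.
- panel (a joint): Access panel: 0 = shut (upright), 1.57 = open, lying flat towards the robot. Hinged along its lower edge. Held shut by the fasteners' claws; once unlocked it is light (under 2 N at its tab), stays put while nearly upright and falls slowly open by itself past about 0.5 rad.
- panel_hinge (a point): Middle of the panel's hinge line, along analyser y at analyser x = -110 mm, 2 mm above the bench. Panel 200 mm wide, 10 mm thick; shut, it stands between analyser x = -110 and -100 mm. Lying flat, its upper side is 12 mm above the bench, level with the bay floor, and reaches 64 mm from the hinge line, with the tab 103 mm.
- panel_tab (a point): Pull tab, mid of the panel's top edge: steel plate 62 mm wide, 10 mm thick, its top 105 mm above the bench (37 mm above the roof) when shut. This point is at the top of its inner face, which looks away from the robot when shut; behind that face is free room above the roof for fingertips.
- cartridge: White rigid reagent cartridge with a foil top, 110 long (x) x 60 wide (y) x 32 mm high, about 0.22 kg, loose on the bench left or right of the analyser's front. Origin: centre of its underside; +x runs to its narrow nose (last 12 mm, 44 mm wide, 28 mm high), which starts pointing roughly away from the robot; flat rear end at x = -55 mm.
- cartridge_nose (a point): Middle of the lower edge of the cartridge's nose, 55 mm ahead of its origin. It meets bay_stop when home; the rear end is then 6 mm in front of the roof's front edge, inside the panel's plane.
- tip_box: Pipette tip box, white with a yellow top, 118 x 80 x 56 mm, loose, on the other side from the cartridge; to be left alone. Origin: centre of its underside.
Mind the look-alikes: they are no part of the job. What is shaped like the cartridge but blue or purple is not meant.

How it is judged:
By the outcome, as a careful person would: the job done as asked, in the order asked, and still so for the second after the job is handed in, with the robot touching nothing.
It also fails if it takes over 72 s, if anything falls off the work surface, if the arm or the gripper's body presses on something with over 40 N, if the wrist force passes 120 N, or if a joint passes its speed limit or range.

## Robot

A 6-joint arm with a two-finger parallel gripper is mounted at the origin on the work surface. World frame = base frame: x ahead of the robot, y to its left, z up, the work surface at z = 0. Lengths are in m, angles in degrees, forces in N, time in s.
With the tool pointing down it reaches from about 0.4 to 0.825 m from the base axis. Payload 7 kg.
Tool frame: the origin (TCP) lies at the very end of the fingers, on their centre line; the grasp point (between the pads) lies 19 mm behind it (ctrl.hold_point_z is the distance from the TCP to the grasp point, in m); z points along the fingers, y is the line along which they close (so a half turn about z gives the same grasp; the last joint's range is limited). The gripper opens to 88 mm and grips with 3 to 60 N. Pads are 19 mm wide; open, the fingers measure 130 mm over their backs; the gripper's body (78 mm by 193 mm) begins 47 mm behind the grasp point.
Start: joints at [-55.858, 20.546, 0.682, 0, -70.136, -16.507], TCP at [0.204, -0.643, 0.227] pointing down, gripper open.
Joint ranges: [-176.03, 176.03], [-82.01, 121.73], [-58.28, 71.71], [-173.87, 95.51], [-174.79, -0.11], [-173.66, 173.66]. Speed limits (degrees/s): [136.94, 136.94, 172.46, 180, 180, 180].

## Interface

Orientations are given as [roll, pitch, yaw] about the fixed x, y, z axes, in that order (R = Rz(yaw) Ry(pitch) Rx(roll)).
In Python, from plant import sensors, viewer, workorder, ctrl gives the robot as it stands.
- The arm moves only by the shell command python3 -m pendant 'ROWS'. ROWS is JSON, a list of rows, each a list of 3 entries, a list of its own where there are three numbers: the opening, from -1 (shut) to 1 (fully open), so that 0 is half open, then the shift along the tool's x, y, z in m, then the turn, a rotation vector about the tool's x, y, z in degrees. A call has 1 to 10 rows; each row is the pose to reach, as a shift and turn from the pose commanded when the call began, along the tool's axes at that moment; what a row does not reach only later rows make up. A row lasts 1/12 s, in which the tool goes at most 41.7 mm and 7.16 degrees, less where a joint would pass 70% of its speed; a pose out of reach is approached as far as the arm can. A call with a gripper value outside its range is refused whole. The fingers move at their own pace and stop on an object; the grip force is fixed at half the most. Time passes only in rows, so rows that repeat a pose let the fingers close. It gives the time, the measured TCP pose, the force, the opening and the grip force at its end, in the units of the state.
- sensors.get_obs(): the state, without advancing time (a new reading comes with each control period).
- viewer.snapshot(name): name is "scene" or "side" or "wrist"; returns the picture (420x560x3 uint8, red, green, blue); there is no depth.
- viewer.camera_params(name): a dict with "fx", "fy", "cx", "cy" (pixels), "extrinsics" (4x4, takes a point from world to camera coordinates). Camera axes: x right, y up, looking along -z (the intrinsics and any distortion apply to the point x, -y, -z); pixel columns grow to the right and rows downward; lengths in m; the calibration is good to about 2 mm. The wrist camera is an equidistant fisheye: a pixel r from the principal point sees the ray r / f radians off the axis. A picture is of the moment at which its call begins: read the wrist's pose just before it. camera_params takes no time and is no camera call; for the wrist camera it gives the pose at the moment of the call.
- workorder.close_job(): hands the job in; it is judged then, once.
The state is a dict: "clock": time; "joint_pos": joint angles; "qvel": joint speeds; "tau": joint torques, N m; "tool_pos": TCP position; "orientation": TCP orientation; "force": force on the tool from outside, world axes, zero at the start; "moment": the same for the moment, N m; "opening": finger opening in m; "gripper_force": force on a finger pad.
Only numpy, scipy, OpenCV 4.12 (cv2) and the standard library are available. Lean on these libraries where they do the work, as an engineer would, in place of code of your own. Each camera call takes 0.05 s, during which the arm holds its last target. There are 200 camera calls.

## Working session

There is one attempt and no reset: what is moved stays moved. The work goes in short steps, Python scripts to look and compute and a shell command to move; the robot and the scene stay as the last step left them, time stands still between calls to the robot, and variables do not carry over. Pictures are saved under pics/ and viewed, at most 10 in all, crops included, and the job is handed in when it is done.

```bash
ls; mkdir -p pics; python3 - <<'E'
from plant import sensors, viewer, ctrl
import cv2, json
o=sensors.get_obs(); print({k:(o[k]) for k in ('clock','tool_pos','orientation','opening','force')}, ctrl.hold_point_z)
for n in ('scene','side'):
    im=viewer.snapshot(n); cv2.imwrite(f'pics/{n}0.png',cv2.resize(im[:,:,::-1],(800,600),interpolation=cv2.INTER_CUBIC))
    print(n,viewer.camera_params(n))
E
```

```text
pics
{'clock': 0.0, 'tool_pos': array([ 0.20434435, -0.64282649,  0.22562448]), 'orientation': array([ 1.79906595e+02, -6.95278785e-03, -1.62370333e+02]), 'opening': 0.08743564987556922, 'force': array([-0.38263665,  0.30888456, -0.91197382])} 0.0188
scene {'fx': 501.2739219663118, 'fy': 501.2739219663118, 'cx': 278.4475232450569, 'cy': 206.86132313968832, 'extrinsics': array([[-0.07941881,  0.99679895,  0.00919253,  0.02458763],
       [-0.84144952, -0.07198011,  0.5355199 ,  0.38046622],
       [ 0.53446735,  0.0347953 ,  0.84447258, -1.53896153],
       [ 0.        ,  0.        ,  0.        ,  1.        ]])}
side {'fx': 495.6471318096162, 'fy': 495.6471318096162, 'cx': 274.5089328238564, 'cy': 221.51219481032572, 'extrinsics': array([[-0.92448779, -0.3811432 ,  0.00722427,  0.47104253],
       [ 0.26643482, -0.63246932,  0.72732046, -0.18426606],
       [-0.27264412,  0.67432368,  0.68625998, -1.19785645],
       [ 0.        ,  0.        ,  0.        ,  1.        ]])}
```

View pics/scene0.png

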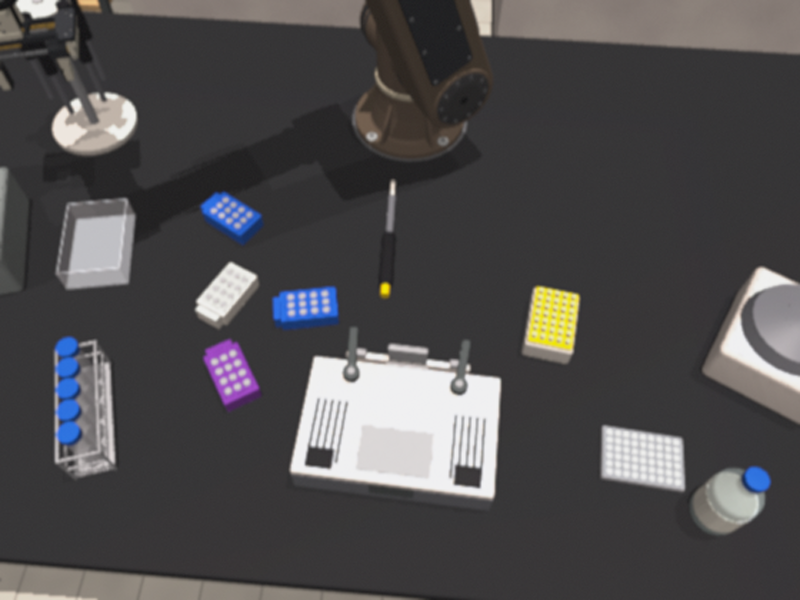

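View pics/side0.png

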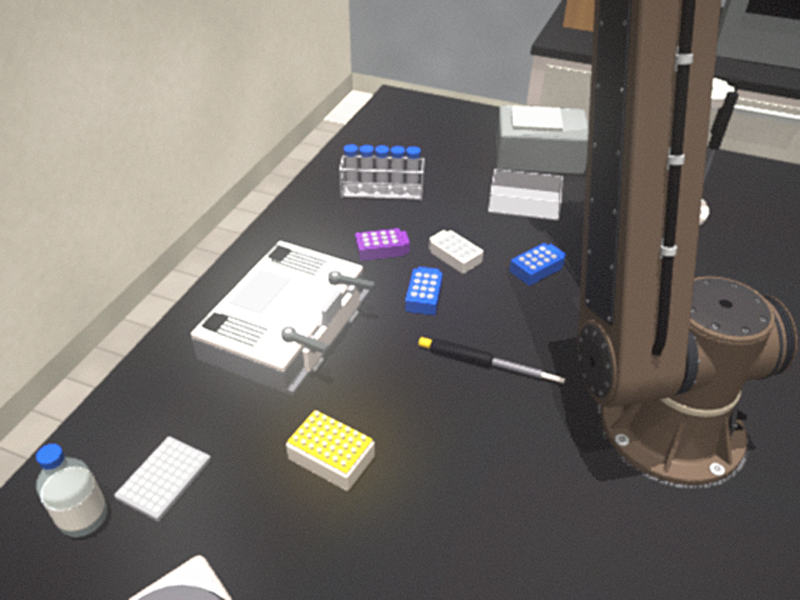

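The scene camera shows the analyser's roof front at about (314,357)–(500,375), its pivots at (351,372) and (459,384), the white cartridge at (228,293) on the -y side and the tip box at (552,323). The side view shows the same layout, with the pivots at (289,335) and (336,277) and the cartridge at (456,250). I'll enlarge crops to read exact pixels.

```bash
python3 - <<'E'
import cv2, numpy as np
from plant import viewer
a=viewer.snapshot('scene')[:,:,::-1]; b=viewer.snapshot('side')[:,:,::-1]
cv2.imwrite('pics/s_raw.png',a); cv2.imwrite('pics/d_raw.png',b)
def crop(im,u,v,w,h,s):
    c=cv2.resize(im[v:v+h,u:u+w],(w*s,h*s),interpolation=cv2.INTER_CUBIC)
    for k in range(0,w,10): cv2.putText(c,str(u+k),(k*s,8),0,.3,(0,255,255)) if k%20==0 else 0; cv2.line(c,(k*s,0),(k*s,3),(0,255,255),1)
    for k in range(0,h,10): cv2.putText(c,str(v+k),(0,k*s+4),0,.3,(0,255,255)) if k%20==0 else 0; cv2.line(c,(0,k*s),(3,k*s),(0,255,255),1)
    return c
top=np.hstack([crop(a,200,220,160,75,3),crop(a,130,175,80,75,4)[:225,:320]]) if 0 else None
c=np.zeros((600,800,3),np.uint8)
c[:300,:480]=crop(a,215,220,120,75,4)
c[:300,480:]=crop(a,130,175,64,60,5)
c[300:,:480]=crop(b,180,175,96,60,5)
c[300:,480:]=crop(b,290,150,64,60,5)
cv2.imwrite('pics/crops.png',c)
E
```

```text
(no output)
```

View pics/crops.png

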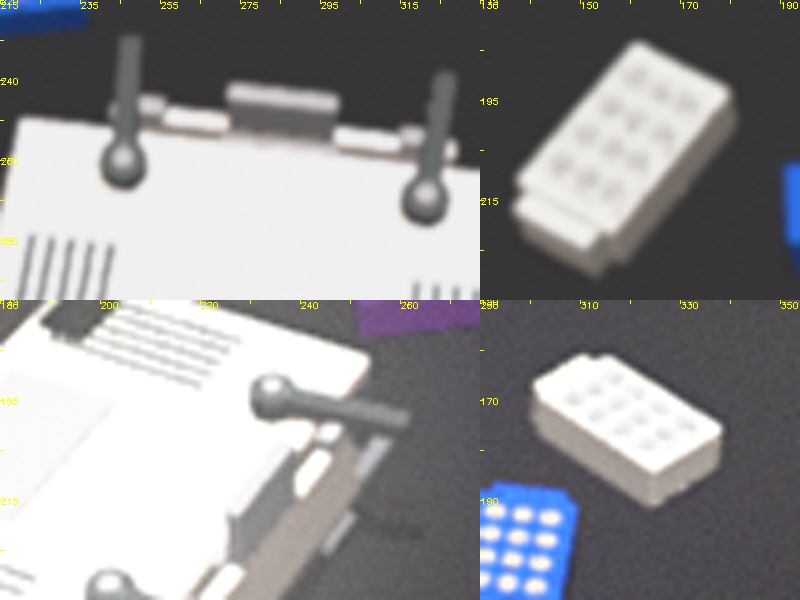

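Crops: in the scene view the levers' pivots are at (245.8,259.5) and (321.3,268.8), and their tips at (247.5,229.3) and (326.5,238.3). The cartridge's top corners are (161.6,183), (180.4,194), (137.4,211) and (156.4,222). I'll fit the poses from both views, leaving heights free where that serves as a check.

```bash
cat > h.py <<'E'
import numpy as np
from plant import viewer
from scipy.optimize import least_squares
P={n:viewer.camera_params(n) for n in('scene','side')}
def proj(n,p,prm=None):
    c=prm or P[n]; q=c['extrinsics']@np.r_[p,1]; x,y,z=q[0],-q[1],-q[2]
    if n=='wrist':
        r=np.hypot(x,y); th=np.arctan2(r,z); s=th/max(r,1e-9)
        return np.array([c['cx']+c['fx']*x*s,c['cy']+c['fy']*y*s])
    return np.array([c['cx']+c['fx']*x/z,c['cy']+c['fy']*y/z])
def tri(obs,x0=(.5,0,.05)):
    f=lambda p:np.concatenate([proj(n,p,prm)-uv for n,uv,prm in obs])
    r=least_squares(f,x0); return r.x,np.abs(r.fun).max()
def rot(p,s):
    c,si=np.cos(s[2]),np.sin(s[2]); z=s[3] if len(s)>3 else 0
    return np.array([s[0]+c*p[0]-si*p[1],s[1]+si*p[0]+c*p[1],p[2]+z])
def fit(obs,x0):
    f=lambda s:np.concatenate([proj(n,rot(np.array(p)/1000,s),prm)-uv for n,p,uv,prm in obs])
    return least_squares(f,x0,loss='soft_l1')
E
python3 - <<'E'
from h import *
N=None
print('triang R pivot',tri([('scene',(245.8,259.5),N),('side',(234,194),N)]))
print('L pivot',tri([('scene',(321.3,268.8),N),('side',(202,233.7),N)]))
print('R tip',tri([('scene',(247.5,229.3),N),('side',(261.6,198.8),N)]))
print('L tip',tri([('scene',(326.5,238.3),N),('side',(227.5,243.6),N)]))
print('cart corners',[tri([('scene',a,N),('side',b,N)]) for a,b in [((161.6,183),(338.4,176)),((180.4,194),(325,184))]])
o=[('scene',(-65,-85,82),(245.8,259.5),N),('side',(-65,-85,82),(234,194),N),('scene',(-65,85,82),(321.3,268.8),N),('side',(-65,85,82),(202,233.7),N),
('scene',(-92,-150,68),(220.5,249.5),N),('side',(-92,-150,68),(254,186),N),('scene',(-92,150,68),(350,262.5),N)]
r=fit(o,[.7,0,0,0]);print('ana',r.x,np.round(r.fun,1))
A=r.x
for n,p in dict(Rp=(-65,-85,85),Lp=(-65,85,85),tab=(-100,0,105),stop=(12,0,12)).items(): print(n,rot(np.array(p)/1000,A))
for y0 in (-.8,.8):
  o=[('scene',(-55,-30,32),(161.6,183),N),('scene',(-55,30,32),(180.4,194),N),('scene',(43,-30,32),(137.4,211),N),('scene',(43,30,32),(156.4,222),N),
   ('side',(-55,-30,32),(338.4,176),N),('side',(-55,30,32),(325,184),N)]
  r=fit(o,[.5,-.25,y0,0]);print('cart',r.x,np.degrees(r.x[2]),np.round(r.fun,1))
print([proj('side',rot(np.array(p)/1000,r.x)) for p in [(43,-30,32),(43,30,32),(55,22,28),(55,-22,28)]])
# tip box centre approx from scene z .056
t=least_squares(lambda q:proj('scene',[q[0],q[1],.056])-np.array([554,317])*.7,[.5,.2]).x; print('tipbox',t)
E
```

```text
triang R pivot (array([ 0.64796779, -0.04694379,  0.07917618]), np.float64(0.3496451167021064))
L pivot (array([0.65564714, 0.12281416, 0.0781062 ]), np.float64(0.035751592490385065))
R tip (array([ 0.57022766, -0.05267918,  0.08190788]), np.float64(0.27816882163529044))
L tip (array([0.57950484, 0.13209575, 0.08204406]), np.float64(0.142718020108191))
cart corners [(array([ 0.42329602, -0.29459839,  0.03036299]), np.float64(0.002302925622075236)), (array([ 0.45009731, -0.24177527,  0.02849945]), np.float64(0.6267435994724906))]
ana [ 0.7165034   0.03566813 -0.0350301  -0.00269467] [ 0.2  0.5  0.2 -0.3  0.1 -0.7  0.4 -0.2 -0.4 -0.3 -0.3  0.6  0.2  0.7]
Rp [ 0.64856633 -0.04700323  0.08230533]
Lp [0.65452023 0.12289247 0.08230533]
tab [0.61656475 0.03917042 0.10230533]
stop [0.72849604 0.03524785 0.00930533]
cart [ 0.48641127 -0.29217225 -0.45319534 -0.00271792] -25.966180380768602 [-0.1  0.4 -0.2 -0.7 -0.1 -0.   0.  -0.4 -0.2  0.2 -0.7  0.4]
cart [ 0.48641127 -0.29217225 -0.45319534 -0.00271792] -25.96618044571489 [-0.1  0.4 -0.2 -0.7 -0.1 -0.   0.  -0.4 -0.2  0.2 -0.7  0.4]
[array([315.17824629, 161.47118015]), array([301.29978973, 169.18015932]), array([300.41486488, 167.39151768]), array([310.56961204, 161.78242689])]
tipbox [0.50699901 0.28022672]
```

```bash
cat > t.py <<'E'
# usage: t.py x y z [yaw]  target in analyser mm -> shift in tool axes, mm
import sys; from h import *; from plant import sensors
from scipy.spatial.transform import Rotation as R
A=[.7165,.0357,-.0350]
def shift(loc,A=A):
    o=sensors.get_obs(); Rm=R.from_euler('xyz',o['orientation'],degrees=True)
    return np.round(Rm.inv().apply(rot(np.array(loc)/1000,A)-o['tool_pos'])*1000,1)
def local():
    o=sensors.get_obs(); p=o['tool_pos']; c,s=np.cos(-A[2]),np.sin(-A[2]); d=p-np.r_[A[:2],0]
    print('t',o['clock'],'local',np.round(1000*np.array([c*d[0]-s*d[1],s*d[0]+c*d[1],d[2]]),1),'rpy',np.round(o['orientation'],2),'F',np.round(o['force'],2),'j',np.round(o['joint_pos'],0))
if __name__=='__main__':
    local(); a=[float(v) for v in sys.argv[1:]]
    for i in range(0,len(a),3): print(a[i:i+3],'->',shift(a[i:i+3]))
E
python3 t.py -130 -53 200
python3 -m pendant '[[-1,[-0.554,0.485,0.02],[0,0,7]],[-1,[-0.554,0.485,0.02],[0,0,14]],[-1,[-0.554,0.485,0.02],[0,0,19.6]],[-1,[-0.554,0.485,0.02],[0,0,19.6]],[-1,[-0.554,0.485,0.02],[0,0,19.6]],[-1,[-0.554,0.485,0.02],[0,0,19.6]],[-1,[-0.554,0.485,0.02],[0,0,19.6]],[-1,[-0.554,0.485,0.02],[0,0,19.6]],[-1,[-0.554,0.485,0.02],[0,0,19.6]],[-1,[-0.554,0.485,0.02],[0,0,19.6]]]'
python3 t.py -130 -53 200
```

```text
t 0.2 local [-488.  -696.2  226. ] rpy [ 1.7994e+02 -1.0000e-02 -1.6237e+02] F [ 0.5   0.26 -1.04] j [-56.  21.   1.  -0. -70. -17.]
[-130.0, -53.0, 200.0] -> [-553.4  485.4   26.4]
clock: 1.03
tool_pos: [0.4202, -0.2857, 0.2155]
orientation: [-180.0, 0.0, 178.0]
force: [1.2, 0.4, 0.3]
opening: 0.0266
gripper_force: 0.0
t 1.0333 local [-284.9 -331.5  215.5] rpy [-1.7999e+02  4.0000e-02  1.7804e+02] F [1.2  0.36 0.3 ] j [-12.   5. -21.  -0. -64. -80.]
[-130.0, -53.0, 200.0] -> [-155.1  278.4   15.6]
```

```bash
python3 -m pendant '[[-1,[-0.155,0.278,0.03],[0,0,0]],[-1,[-0.155,0.278,0.03],[0,0,0]],[-1,[-0.155,0.278,0.03],[0,0,0]],[-1,[-0.155,0.278,0.03],[0,0,0]],[-1,[-0.155,0.278,0.03],[0,0,0]],[-1,[-0.155,0.278,0.03],[0,0,0]],[-1,[-0.155,0.278,0.03],[0,0,0]],[-1,[-0.155,0.278,0.03],[0,0,0]],[-1,[-0.155,0.278,0.03],[0,0,0]],[-1,[-0.155,0.278,0.03],[0,0,0]]]'
python3 t.py -130 -53 76
python3 - <<'E'
from plant import viewer; import cv2
from t import *
prm=viewer.camera_params('wrist'); im=viewer.snapshot('wrist')
np.save('w1.npy',prm['extrinsics'])
print({k:prm[k] for k in('fx','cx','cy')})
for p in [(-65,-85,85),(-65,85,85),(-145,-85,78),(-145,85,78),(-100,0,105)]: print(p,np.round(proj('wrist',rot(np.array(p)/1000,A),prm)*10/7))
cv2.imwrite('pics/w1.png',cv2.resize(im[:,:,::-1],(800,600),interpolation=cv2.INTER_CUBIC))
E
```

```text
clock: 1.87
tool_pos: [0.5843, -0.0136, 0.1844]
orientation: [-180.0, -0.1, 178.2]
force: [-0.7, 0.4, -0.3]
opening: 0.0002
gripper_force: 0.0
t 1.8667 local [-130.4  -53.9  184.4] rpy [-1.7998e+02 -8.0000e-02  1.7817e+02] F [-0.73  0.38 -0.25] j [  18.   14.  -14.   -0.  -62. -110.]
[-130.0, -53.0, 76.0] -> [ -0.6   0.9 108.4]
{'fx': 325.19226210127806, 'cx': 275.06810450062665, 'cy': 213.3541768006778}
(-65, -85, 85) [342. 404.]
(-65, 85, 85) [597. 399.]
(-145, -85, 78) [339. 279.]
(-145, 85, 78) [611. 281.]
(-100, 0, 105) [486. 368.]
```

View pics/w1.png

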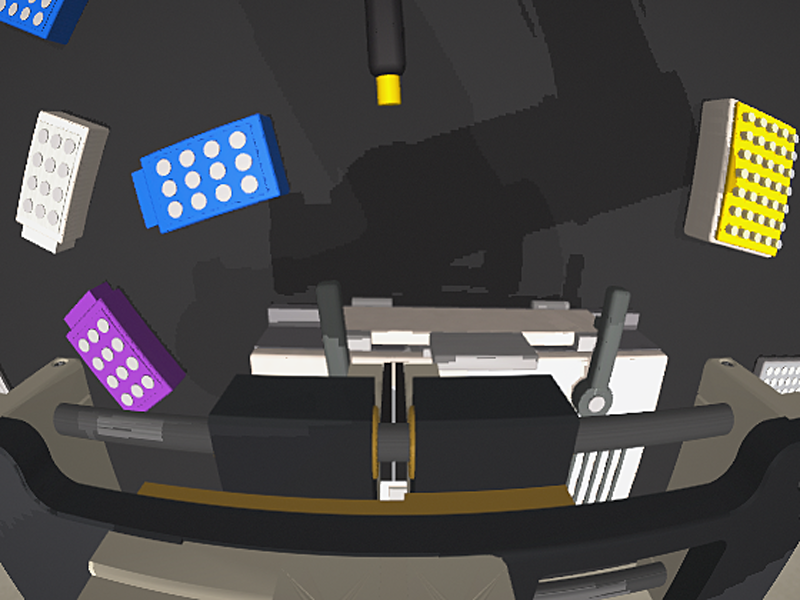

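Levers in the wrist view line up with the predictions to within a few px: left pivot seen at (596,403), predicted (597,399). Their tips sit slightly outward, as expected. Descending between the tab and the right lever.

```bash
python3 -m pendant '[[-1,[-0.0005,0.001,0.035],[0,0,0]],[-1,[-0.0005,0.001,0.07],[0,0,0]],[-1,[-0.0005,0.001,0.1],[0,0,0]],[-1,[-0.0005,0.001,0.108],[0,0,0]],[-1,[-0.0005,0.001,0.108],[0,0,0]]]'
python3 t.py -134.5 -78.3 76 -130.5 -101.8 76 -116.8 -123.2 76 -99.9 -131.5 76 -77.5 -137 76
```

```text
clock: 2.33
tool_pos: [0.5826, -0.0155, 0.0754]
orientation: [-179.9, -0.3, 178.0]
force: [-0.0, 0.1, 0.5]
opening: 0.0006
gripper_force: 0.0
t 2.3333 local [-132.   -55.9   75.4] rpy [-179.92   -0.25  177.95] F [-0.03  0.1   0.54] j [  18.   20.  -22.   -0.  -48. -110.]
[-134.5, -78.3, 76.0] -> [  2.5 -22.4  -0.5]
[-130.5, -101.8, 76.0] -> [ -1.5 -45.9  -0.5]
[-116.8, -123.2, 76.0] -> [-15.2 -67.3  -0.5]
[-99.9, -131.5, 76.0] -> [-32.1 -75.6  -0.6]
[-77.5, -137.0, 76.0] -> [-54.5 -81.1  -0.7]
```

```bash
python3 -m pendant '[[-1,[0.0015,-0.011,0],[0,0,0]],[-1,[0.0025,-0.022,0],[0,0,0]],[-1,[0.001,-0.034,0],[0,0,0]],[-1,[-0.0015,-0.046,0],[0,0,0]],[-1,[-0.008,-0.057,0],[0,0,0]],[-1,[-0.015,-0.067,0],[0,0,0]],[-1,[-0.023,-0.072,0],[0,0,0]],[-1,[-0.032,-0.076,0],[0,0,0]],[-1,[-0.04,-0.078,0],[0,0,0]],[-1,[-0.046,-0.08,0],[0,0,0]]]'
python3 t.py -77.5 -137 76
```

```text
clock: 3.17
tool_pos: [0.6286, -0.0962, 0.0768]
orientation: [-180.0, -0.1, 178.0]
force: [-2.2, 1.2, -0.1]
opening: 0.0007
gripper_force: 0.8
t 3.1667 local [ -83.2 -134.9   76.8] rpy [-1.7998e+02 -5.0000e-02  1.7802e+02] F [-2.25  1.2  -0.06] j [   9.   24.  -15.    0.  -51. -101.]
[-77.5, -137.0, 76.0] -> [-5.7 -2.1  0.8]
```

Contact force of about 2 N. Pressing on to the end stop.

```bash
python3 -m pendant '[[-1,[-0.003,-0.002,0],[0,0,0]],[-1,[-0.005,-0.002,0],[0,0,0]],[-1,[-0.006,-0.002,0],[0,0,0]],[-1,[-0.006,-0.002,0],[0,0,0]]]'; python3 t.py
python3 -m pendant '[[-1,[-0.003,0,0],[0,0,0]],[-1,[-0.003,0,0],[0,0,0]]]'
python3 t.py
```

```text
clock: 3.5
tool_pos: [0.63, -0.0975, 0.0761]
orientation: [-180.0, -0.5, 178.0]
force: [-12.5, 2.1, 5.6]
opening: 0.0003
gripper_force: 6.2
t 3.5 local [ -81.8 -136.1   76.1] rpy [-179.99   -0.47  178.02] F [-12.46   2.1    5.62] j [   9.   25.  -14.   -0.  -52. -101.]
clock: 3.67
tool_pos: [0.6302, -0.0976, 0.0758]
orientation: [-180.0, -0.8, 178.0]
force: [-20.1, 4.5, 12.5]
opening: 0.0006
gripper_force: 10.4
t 3.6667 local [ -81.6 -136.2   75.8] rpy [-179.98   -0.76  177.99] F [-20.07   4.47  12.54] j [   9.   25.  -14.   -0.  -52. -101.]
```

```bash
python3 -m pendant '[[-1,[0.03,0,0],[0,0,0]],[-1,[0.045,0.02,-0.03],[0,0,0]],[-1,[0.059,0.05,-0.05],[0,0,0]],[-1,[0.059,0.09,-0.05],[0,0,0]],[-1,[0.059,0.13,-0.05],[0,0,0]],[-1,[0.059,0.17,-0.05],[0,0,0]],[-1,[0.059,0.191,-0.05],[0,0,0]],[-1,[0.059,0.191,-0.05],[0,0,0]],[-1,[0.059,0.191,-0.05],[0,0,0]]]'
python3 t.py -130 53 76
```

```text
clock: 4.42
tool_pos: [0.5848, 0.097, 0.1273]
orientation: [180.0, 0.0, 178.2]
force: [-0.0, 0.3, -0.1]
opening: 0.0006
gripper_force: 0.0
t 4.4167 local [-133.8   56.7  127.3] rpy [1.7998e+02 4.0000e-02 1.7822e+02] F [-0.02  0.27 -0.05] j [  28.   18.  -18.    0.  -55. -120.]
[-130.0, 53.0, 76.0] -> [-3.7 -3.7 51.3]
```

```bash
python3 -m pendant '[[-1,[-0.003,-0.004,0.02],[0,0,0]],[-1,[-0.003,-0.004,0.045],[0,0,0]],[-1,[-0.003,-0.004,0.051],[0,0,0]],[-1,[-0.003,-0.004,0.051],[0,0,0]]]'
python3 t.py -134.5 78.3 76 -130.5 101.8 76 -116.8 123.2 76 -99.9 131.5 76 -81.5 137 76
```

```text
clock: 4.75
tool_pos: [0.5859, 0.0896, 0.0743]
orientation: [-179.9, -0.2, 178.0]
force: [-0.4, 0.2, 1.4]
opening: 0.0005
gripper_force: 0.0
t 4.75 local [-132.4   49.3   74.3] rpy [-179.89   -0.22  177.97] F [-0.37  0.2   1.38] j [  28.   21.  -21.   -0.  -49. -120.]
[-134.5, 78.3, 76.0] -> [ 2.1 29.  -1.7]
[-130.5, 101.8, 76.0] -> [-1.9 52.5 -1.8]
[-116.8, 123.2, 76.0] -> [-15.6  73.9  -1.9]
[-99.9, 131.5, 76.0] -> [-32.4  82.2  -2. ]
[-81.5, 137.0, 76.0] -> [-50.8  87.8  -2. ]
```

```bash
python3 -m pendant '[[-1,[0.0015,0.014,-0.001],[0,0,0]],[-1,[0.002,0.028,-0.001],[0,0,0]],[-1,[0.001,0.04,-0.001],[0,0,0]],[-1,[-0.002,0.052,-0.001],[0,0,0]],[-1,[-0.008,0.064,-0.001],[0,0,0]],[-1,[-0.016,0.074,-0.001],[0,0,0]],[-1,[-0.024,0.079,-0.001],[0,0,0]],[-1,[-0.033,0.083,-0.001],[0,0,0]],[-1,[-0.042,0.086,-0.001],[0,0,0]],[-1,[-0.05,0.088,-0.001],[0,0,0]]]'
python3 -m pendant '[[-1,[-0.003,0,0],[0,0,0]],[-1,[-0.005,0,0],[0,0,0]],[-1,[-0.007,0,0],[0,0,0]],[-1,[-0.007,0,0],[0,0,0]]]'
python3 t.py -77.5 137 76
```

```text
clock: 5.58
tool_pos: [0.6413, 0.1776, 0.0771]
orientation: [180.0, -0.0, 178.0]
force: [-1.3, 1.0, 1.2]
opening: 0.0008
gripper_force: 0.8
clock: 5.92
tool_pos: [0.6433, 0.1772, 0.0765]
orientation: [-180.0, -0.4, 178.0]
force: [-18.7, 8.1, 10.0]
opening: 0.0004
gripper_force: 9.5
t 5.9167 local [-78.1 138.9  76.5] rpy [-179.98   -0.42  177.96] F [-18.72   8.07   9.96] j [  32.   27.  -10.   -0.  -53. -124.]
[-77.5, 137.0, 76.0] -> [-0.6 -1.9  0.5]
```

```bash
python3 -m pendant '[[-1,[0.02,0,0],[0,0,0]],[-1,[0.02,-0.02,-0.035],[0,0,0]],[-1,[0.015,-0.05,-0.06],[0,0,0]],[-1,[0.01,-0.09,-0.06],[0,0,0]],[-1,[0.008,-0.13,-0.06],[0,0,0]],[-1,[0.008,-0.138,-0.06],[0,0,0]],[-1,[0.008,-0.138,-0.06],[0,0,0]],[-1,[0.008,-0.138,-0.06],[0,0,0]]]'
python3 t.py -80 0 88
python3 - <<'E'
from plant import viewer; import cv2, numpy as np
im=viewer.snapshot('wrist')[:,:,::-1]; s=viewer.snapshot('scene')[:,:,::-1]
c=np.vstack([cv2.resize(im,(500,375)),cv2.resize(s[215:305,205:365],(500,225*500//500+56))[:225]])
cv2.imwrite('pics/w2.png',cv2.resize(c,(500,600)))
E
```

```text
clock: 6.58
tool_pos: [0.6349, 0.0381, 0.1374]
orientation: [180.0, 0.0, 177.9]
force: [-0.1, 0.2, -0.9]
opening: 0.0
gripper_force: 0.0
t 6.5833 local [-81.6  -0.5 137.4] rpy [1.7999e+02 3.0000e-02 1.7790e+02] F [-0.06  0.18 -0.88] j [  21.   21.  -11.    0.  -58. -113.]
[-80.0, 0.0, 88.0] -> [-1.6  0.5 49.4]
```

View pics/w2.png

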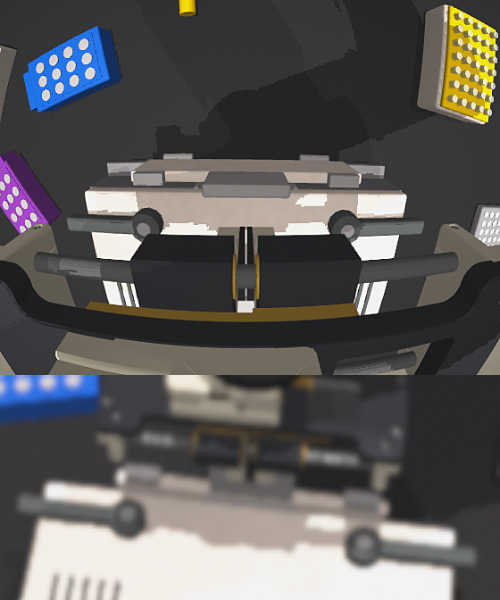

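Both levers point fully outward, and the closed fingers (246,265) are centred on the tab (247,183). Descending behind the tab and pulling.

```bash
python3 -m pendant '[[-1,[-0.001,0,0.03],[0,0,0]],[-1,[-0.001,0,0.049],[0,0,0]],[-1,[-0.001,0,0.049],[0,0,0]]]'
python3 -m pendant '[[-1,[0.01,0,0],[0,0,0]],[-1,[0.02,0,0],[0,0,0]],[-1,[0.03,0,0],[0,0,0]],[-1,[0.04,0,0],[0,0,0]],[-1,[0.05,0,0],[0,0,0]],[-1,[0.06,0,0],[0,0,0]],[-1,[0.07,0,0],[0,0,0]],[-1,[0.08,0,0],[0,0,0]],[-1,[0.085,0,0],[0,0,0]],[-1,[0.085,0,0],[0,0,0]]]'
python3 t.py
```

```text
clock: 6.93
tool_pos: [0.6329, 0.0398, 0.084]
orientation: [-179.9, -0.4, 178.1]
force: [-0.8, -1.2, -0.3]
opening: 0.0001
gripper_force: 0.0
clock: 7.77
tool_pos: [0.5491, 0.042, 0.0884]
orientation: [180.0, -0.0, 178.0]
force: [-0.3, 0.2, 0.8]
opening: 0.0004
gripper_force: 0.0
t 7.7667 local [-167.5    0.5   88.4] rpy [ 1.8000e+02 -3.0000e-02  1.7804e+02] F [-0.28  0.18  0.76] j [  25.   17.  -25.   -0.  -48. -117.]
```

```bash
python3 -m pendant '[[0.68,[0,0,-0.03],[0,0,0]],[0.68,[0.02,-0.02,-0.06],[0,0,6]],[0.68,[0.04,-0.06,-0.06],[0,0,12]],[0.68,[0.06,-0.1,-0.06],[0,0,18]],[0.68,[0.068,-0.14,-0.06],[0,0,24]],[0.68,[0.068,-0.18,-0.06],[0,0,24]],[0.68,[0.068,-0.22,-0.06],[0,0,24]],[0.68,[0.068,-0.26,-0.06],[0,0,24]],[0.68,[0.068,-0.3,-0.06],[0,0,24]],[0.68,[0.068,-0.33,-0.06],[0,0,24]]]'
python3 - <<'E'
from t import *; import cv2
local()
C=[.4864,-.2922,-.4532]
print('to cart', shift((-10,0,150),C))
for uv in [(273,298),(275,318),(338,290)]:
    q=least_squares(lambda q:proj('scene',[q[0],q[1],.03])-np.array(uv)*.7,[.5,-.2]).x
    c,s=np.cos(C[2]),np.sin(C[2]); d=q-C[:2]; print('blue',q,'in cart',c*d[0]+s*d[1],-s*d[0]+c*d[1])
prm=viewer.camera_params('wrist'); im=viewer.snapshot('wrist')[:,:,::-1]
for p in [(-55,-30,32),(-55,30,32),(43,30,32),(43,-30,32)]: print(np.round(proj('wrist',rot(np.array(p)/1000,C),prm)*10/7))
cv2.imwrite('pics/w3.png',cv2.resize(im,(800,600),interpolation=cv2.INTER_CUBIC))
E
```

```text
clock: 8.6
tool_pos: [0.471, -0.2883, 0.1483]
orientation: [-180.0, 0.0, 154.0]
force: [1.8, 0.3, -0.4]
opening: 0.0611
gripper_force: 0.0
t 8.6 local [-234.  -332.4  148.3] rpy [-1.7998e+02  2.0000e-02  1.5399e+02] F [ 1.78  0.27 -0.38] j [ -11.   13.  -21.    0.  -56. -105.]
to cart [-5.6  3.3 -1.7]
blue [ 0.49398903 -0.20527837] in cart -0.031235254177373932 0.0814697567667459
blue [ 0.53399691 -0.19482898] in cart 0.00015864412861138488 0.10838153469451904
blue [ 0.46767331 -0.09378824] in cart -0.10370978468654479 0.17018282783223607
[347. 235.]
[447. 235.]
[442. 383.]
[351. 383.]
```

View pics/w3.png

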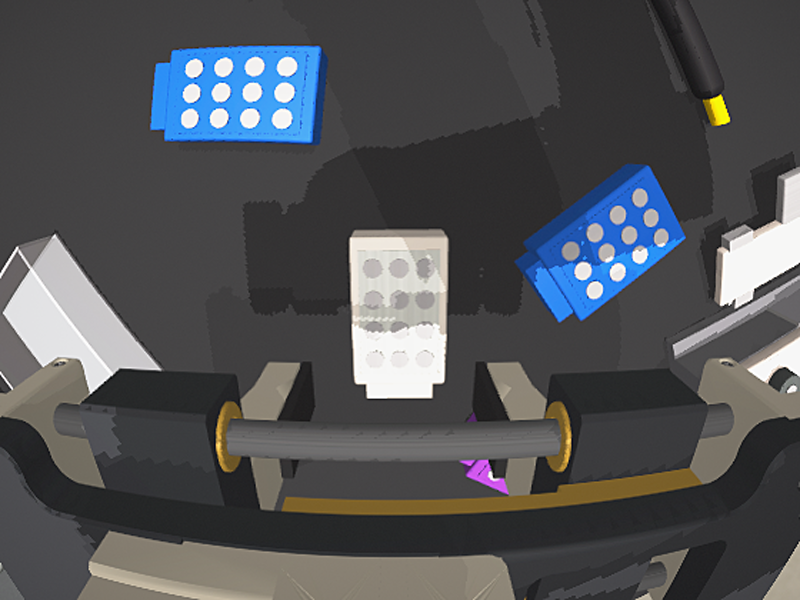

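Cartridge corners seen at (350,232), (447,232), (443,383), (352,383), matching the prediction within 3 px. The blue one clears the fingers. Descending to grasp.

```bash
python3 -m pendant '[[0.68,[-0.0055,0.003,0.03],[0,0,0]],[0.68,[-0.0055,0.003,0.065],[0,0,0]],[0.68,[-0.0055,0.003,0.095],[0,0,0]],[0.68,[-0.0055,0.003,0.115],[0,0,0]],[0.68,[-0.0055,0.003,0.128],[0,0,0]],[0.68,[-0.0055,0.003,0.135],[0,0,0]],[0.68,[-0.0055,0.003,0.139],[0,0,0]],[0.68,[-0.0055,0.003,0.139],[0,0,0]]]'
python3 -m pendant '[[-1,[0,0,0],[0,0,0]],[-1,[0,0,0],[0,0,0]],[-1,[0,0,0],[0,0,0]],[-1,[0,0,0],[0,0,0]],[-1,[0,0,0],[0,0,0]]]'
python3 - <<'E'
from t import *
local(); print(shift((-10,0,9),[.4864,-.2922,-.4532]))
E
```

```text
clock: 9.32
tool_pos: [0.4774, -0.285, 0.0088]
orientation: [-180.0, -0.1, 154.0]
force: [-0.3, 0.2, 0.3]
opening: 0.0735
gripper_force: 0.0
clock: 9.73
tool_pos: [0.478, -0.2853, 0.0103]
orientation: [180.0, 0.1, 154.1]
force: [-1.7, 1.2, 6.4]
opening: 0.0599
gripper_force: 30.0
t 9.7333 local [-227.1 -329.1   10.3] rpy [1.7999e+02 9.0000e-02 1.5405e+02] F [-1.73  1.16  6.43] j [ -11.   23.  -29.    0.  -38. -105.]
[-0.6 -2.6  1.3]
```

```bash
sed -i 's/^A=.*/A=[.718,.0352,-.0436]/' t.py
python3 -m pendant '[[-1,[0,0,-0.03],[0,0,0]],[-1,[0,0,-0.07],[0,0,0]],[-1,[0,0,-0.11],[0,0,-6]],[-1,[0,0,-0.12],[0,0,-12]],[-1,[0,0,-0.12],[0,0,-18]],[-1,[0,0,-0.12],[0,0,-23.5]],[-1,[0,0,-0.12],[0,0,-23.5]]]'
python3 t.py -210 0 120
python3 - <<'E'
from plant import viewer; import cv2, numpy as np
s=viewer.snapshot('scene')[:,:,::-1]; d=viewer.snapshot('side')[:,:,::-1]
cv2.imwrite('pics/p4.png',np.hstack([cv2.resize(s[180:330,190:370],(430,358),interpolation=cv2.INTER_CUBIC),cv2.resize(d[140:290,130:285],(370,358),interpolation=cv2.INTER_CUBIC)]))
E
```

```text
clock: 10.32
tool_pos: [0.4771, -0.2847, 0.1295]
orientation: [180.0, 0.0, 177.8]
force: [-0.1, -0.3, -2.3]
opening: 0.0601
gripper_force: 30.0
t 10.3167 local [-226.7 -330.1  129.5] rpy [1.7997e+02 2.0000e-02 1.7776e+02] F [-0.13 -0.27 -2.25] j [-11.  14. -22.  -0. -54. -82.]
[-210.0, 0.0, 120.0] -> [-18.2 330.    9.6]
```

View pics/p4.png

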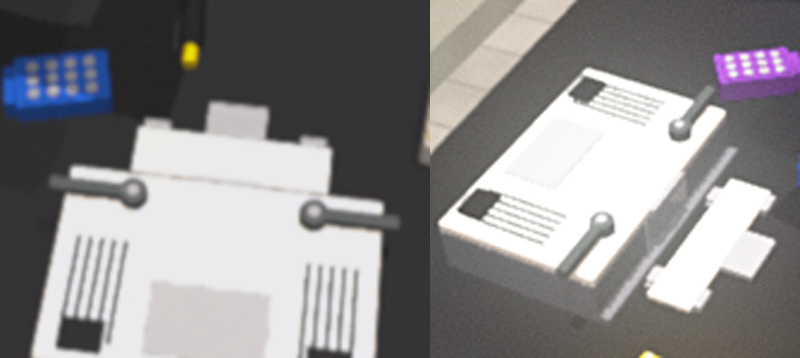

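The panel lies flat (scene crop: far edge (137,128)–(330,147), tab (210,103)–(268,108)) and both levers are out. I'll refine the analyser pose with these new points.

```bash
python3 - <<'E'
from h import *
N=None
o=[('scene',p,uv,N) for p,uv in [((-65,-85,80),(245.7,260.4)),((-65,85,80),(321.4,270.1)),((-92,-150,68),(220.1,249.5)),((-92,150,68),(350.3,264.6)),((-174,-100,12),(247.3,233.6)),((-174,100,12),(328.1,241.6)),((-213,-31,12),(277.9,223.1)),((-213,31,12),(302.2,225.2))]]
o+=[('side',(-92,-150,68),(253.6,186.1),N),('side',(-92,150,68),(200.4,259.4),N)]
r=fit(o,[.7,0,0,0]);print(r.x,np.round(r.fun,1))
r=fit(o,[.7,0,0]);print(r.x,np.round(r.fun,1))
E
```

```text
[ 0.7167102   0.03535661 -0.03782627 -0.00586952] [ 0.3  0.6 -0.2 -0.8  0.1  0.3 -0.3 -0.6  0.6 -0.4  0.1  0.3 -0.6 -0.3
 -0.4  0.2  0.2  1.4 -1.6 -0.5]
[ 0.71929942  0.0353411  -0.03995423] [ 0.1  0.4 -0.  -0.8 -0.2 -0.   0.1 -0.5  0.6 -0.7  0.4  0.2 -0.5 -0.6
 -0.2 -0.1 -0.6 -0.4 -2.9 -2.5]
```

```bash
python3 -m pendant '[[-1,[-0.018,0.33,0],[0,0,0]],[-1,[-0.018,0.33,0],[0,0,0]],[-1,[-0.018,0.33,0],[0,0,0]],[-1,[-0.018,0.33,0],[0,0,0]],[-1,[-0.018,0.33,0],[0,0,0]],[-1,[-0.018,0.33,0],[0,0,0]],[-1,[-0.018,0.33,0],[0,0,0]],[-1,[-0.018,0.33,0],[0,0,0]],[-1,[-0.018,0.33,0],[0,0,0]],[-1,[-0.018,0.33,0],[0,0,0]]]'
python3 t.py -210 0 120
```

```text
clock: 11.25
tool_pos: [0.5096, 0.0461, 0.1288]
orientation: [-180.0, -0.0, 177.6]
force: [0.3, 0.2, -3.9]
opening: 0.0598
gripper_force: 30.0
t 11.25 local [-208.7    1.8  128.8] rpy [-1.7999e+02 -4.0000e-02  1.7759e+02] F [ 0.3   0.2  -3.93] j [  27.   10.  -27.   -0.  -52. -120.]
[-210.0, 0.0, 120.0] -> [ 1.3 -1.8  8.8]
```

```bash
python3 -m pendant '[[-1,[0.001,-0.002,0.03],[0,0,0]],[-1,[0.001,-0.002,0.065],[0,0,0]],[-1,[0.001,-0.002,0.09],[0,0,0]],[-1,[0.001,-0.002,0.1],[0,0,0]],[-1,[0.001,-0.002,0.104],[0,0,0]],[-1,[0.001,-0.002,0.104],[0,0,0]],[-1,[0.001,-0.002,0.104],[0,0,0]]]'
python3 t.py -210 0 24 -122 0 24
python3 - <<'E'
from plant import viewer; import cv2, numpy as np
from t import *
s=viewer.snapshot('scene')[:,:,::-1]; d=viewer.snapshot('side')[:,:,::-1]
cv2.imwrite('pics/p5.png',np.hstack([cv2.resize(s[180:330,190:370],(430,358),interpolation=cv2.INTER_CUBIC),cv2.resize(d[140:290,150:305],(370,358),interpolation=cv2.INTER_CUBIC)]))
E
```

```text
clock: 11.83
tool_pos: [0.5095, 0.0418, 0.0263]
orientation: [180.0, 0.1, 177.5]
force: [-0.2, 0.3, -3.2]
opening: 0.0595
gripper_force: 30.0
t 11.8333 local [-208.6   -2.5   26.3] rpy [1.7998e+02 7.0000e-02 1.7749e+02] F [-0.23  0.33 -3.15] j [  27.   18.  -34.    0.  -38. -119.]
[-210.0, 0.0, 24.0] -> [1.4 2.5 2.3]
[-122.0, 0.0, 24.0] -> [-86.6   2.5   2.4]
```

View pics/p5.png

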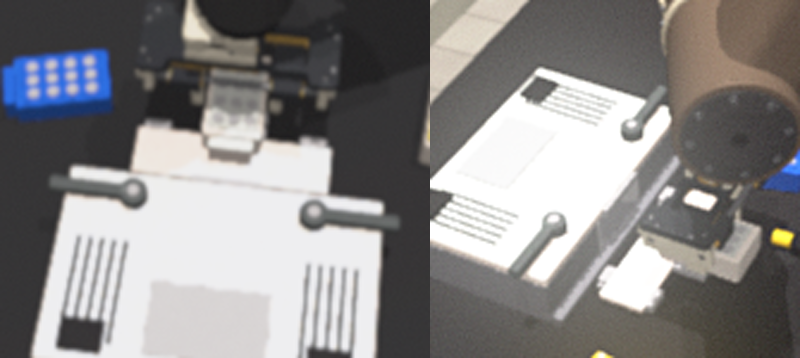

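Cartridge nose (≈231,150) lies over the middle of the panel (≈232). Sliding it in.

```bash
python3 -m pendant '[[-1,[-0.006,0.002,0.001],[0,0,0]],[-1,[-0.014,0.002,0.001],[0,0,0]],[-1,[-0.022,0.002,0.001],[0,0,0]],[-1,[-0.03,0.002,0.001],[0,0,0]],[-1,[-0.038,0.002,0.001],[0,0,0]],[-1,[-0.046,0.002,0.001],[0,0,0]],[-1,[-0.052,0.002,0.001],[0,0,0]],[-1,[-0.052,0.002,0.001],[0,0,0]]]'; python3 t.py -122 0 24
```

```text
clock: 12.6
tool_pos: [0.5621, 0.0417, 0.0241]
orientation: [-180.0, 0.0, 177.5]
force: [0.5, 0.0, -2.2]
opening: 0.0598
gripper_force: 30.0
t 12.6 local [-156.    -0.3   24.1] rpy [-1.8000e+02  3.0000e-02  1.7752e+02] F [ 0.47  0.01 -2.18] j [  24.   22.  -27.    0.  -40. -117.]
[-122.0, 0.0, 24.0] -> [-34.    0.3   0.1]
```

```bash
python3 -m pendant '[[-1,[-0.007,0,0],[0,0,0]],[-1,[-0.014,0,0],[0,0,0]],[-1,[-0.021,0,0],[0,0,0]],[-1,[-0.028,0,0],[0,0,0]],[-1,[-0.032,0,0],[0,0,0]],[-1,[-0.032,0,0],[0,0,0]]]'; python3 t.py -122 0 23
```

```text
clock: 13.1
tool_pos: [0.5936, 0.0403, 0.0242]
orientation: [180.0, 0.0, 177.5]
force: [-0.5, 0.8, -1.9]
opening: 0.0597
gripper_force: 30.0
t 13.1 local [-124.5   -0.3   24.2] rpy [1.8000e+02 3.0000e-02 1.7753e+02] F [-0.46  0.76 -1.94] j [  23.   25.  -23.    0.  -42. -115.]
[-122.0, 0.0, 23.0] -> [-2.5  0.3  1.2]
```

```bash
python3 -m pendant '[[-1,[0,0,0.001],[0,0,0]],[-1,[0,0,0.002],[0,0,0]],[-1,[0,0,0.002],[0,0,0]]]'; python3 -m pendant '[[0.6,[0,0,0],[0,0,0]],[0.6,[0,0,0],[0,0,0]],[0.6,[0,0,0],[0,0,0]],[0.6,[0,0,-0.02],[0,0,0]],[0.6,[0,0,-0.055],[0,0,0]],[-1,[0.03,0,-0.06],[0,0,0]],[-1,[0.065,0,-0.06],[0,0,0]],[-1,[0.065,0,-0.06],[0,0,0]],[-1,[0.065,0,-0.06],[0,0,0]],[-1,[0.065,0,-0.06],[0,0,0]]]'; python3 t.py -192 0 28
```

```text
clock: 13.35
tool_pos: [0.5923, 0.0403, 0.0224]
orientation: [-180.0, -0.0, 177.5]
force: [-0.4, -0.3, -2.2]
opening: 0.0596
gripper_force: 30.0
clock: 14.18
tool_pos: [0.5282, 0.0434, 0.083]
orientation: [180.0, 0.1, 177.6]
force: [0.9, -0.3, -0.3]
opening: 0.0421
gripper_force: 0.0
t 14.1833 local [-189.9   -0.    83. ] rpy [1.7997e+02 9.0000e-02 1.7758e+02] F [ 0.92 -0.31 -0.26] j [  26.   15.  -28.    0.  -46. -118.]
[-192.0, 0.0, 28.0] -> [ 2.2  0.  55. ]
```

```bash
python3 -m pendant '[[-1,[0.003,0,0],[0,0,0]],[-1,[0.003,0,0.01],[0,0,0]],[-1,[0.003,0,0.025],[0,0,0]],[-1,[0.003,0,0.045],[0,0,0]],[-1,[0.003,0,0.055],[0,0,0]],[-1,[0.003,0,0.055],[0,0,0]]]'; python3 t.py
python3 -m pendant '[[-1,[-0.008,0,0],[0,0,0]],[-1,[-0.016,0,0],[0,0,0]],[-1,[-0.024,0,0],[0,0,0]],[-1,[-0.032,0,0],[0,0,0]],[-1,[-0.04,0,0],[0,0,0]],[-1,[-0.048,0,0],[0,0,0]],[-1,[-0.055,0,0],[0,0,0]],[-1,[-0.062,0,0],[0,0,0]],[-1,[-0.068,0,0],[0,0,0]],[-1,[-0.068,0,0],[0,0,0]]]'; python3 t.py -107.5 0 28
```

```text
clock: 14.68
tool_pos: [0.5231, 0.0424, 0.0243]
orientation: [-179.9, -0.3, 177.5]
force: [-0.6, 0.1, 0.0]
opening: 0.0034
gripper_force: 0.0
t 14.6833 local [-195.1   -1.3   24.3] rpy [-179.88   -0.27  177.49] F [-0.56  0.13  0.05] j [  26.   20.  -32.   -0.  -39. -119.]
clock: 15.52
tool_pos: [0.5942, 0.0404, 0.0273]
orientation: [180.0, 0.1, 177.5]
force: [0.6, -0.2, 0.1]
opening: 0.0005
gripper_force: 0.0
t 15.5167 local [-123.9   -0.2   27.3] rpy [1.7999e+02 7.0000e-02 1.7754e+02] F [ 0.55 -0.16  0.08] j [  23.   24.  -23.    0.  -43. -115.]
[-107.5, 0.0, 28.0] -> [-16.4   0.2  -0.7]
```

```bash
python3 -m pendant '[[-1,[-0.004,0,-0.001],[0,0,0]],[-1,[-0.008,0,-0.001],[0,0,0]],[-1,[-0.011,0,-0.001],[0,0,0]],[-1,[-0.013,0,-0.001],[0,0,0]],[-1,[-0.015,0,-0.001],[0,0,0]],[-1,[-0.016,0,-0.001],[0,0,0]],[-1,[-0.016,0,-0.001],[0,0,0]]]'; python3 t.py -107.5 0 28
python3 -m pendant '[[-1,[-0.001,0,0],[0,0,0]],[-1,[-0.002,0,0],[0,0,0]],[-1,[-0.003,0,0],[0,0,0]],[-1,[-0.003,0,0],[0,0,0]]]'; python3 t.py -107.5 0 28
```

```text
clock: 16.1
tool_pos: [0.6088, 0.0396, 0.0283]
orientation: [180.0, 0.0, 177.5]
force: [-0.4, -0.3, 0.2]
opening: 0.0006
gripper_force: 0.2
t 16.1 local [-109.3   -0.3   28.3] rpy [1.8000e+02 2.0000e-02 1.7754e+02] F [-0.38 -0.31  0.18] j [  22.   26.  -21.    0.  -44. -115.]
[-107.5, 0.0, 28.0] -> [-1.8  0.3  0.3]
clock: 16.43
tool_pos: [0.61, 0.0394, 0.0281]
orientation: [-180.0, -0.2, 177.5]
force: [-5.9, 1.4, 5.0]
opening: 0.0002
gripper_force: 3.4
t 16.4333 local [-108.1   -0.5   28.1] rpy [-1.7997e+02 -1.6000e-01  1.7752e+02] F [-5.87  1.42  4.97] j [  22.   26.  -21.   -0.  -44. -114.]
[-107.5, 0.0, 28.0] -> [-0.6  0.5  0.1]
```

```bash
python3 -m pendant '[[-1,[-0.002,0,0],[0,0,0]],[-1,[-0.004,0,0],[0,0,0]],[-1,[-0.004,0,0],[0,0,0]]]'; python3 t.py
python3 -m pendant '[[-1,[0.02,0,0],[0,0,0]],[-1,[0.055,0,0],[0,0,0]],[-1,[0.085,0,-0.03],[0,0,0]],[-1,[0.115,0,-0.06],[0,0,0]],[-1,[0.14,0,-0.1],[0,0,0]],[-1,[0.14,0,-0.14],[0,0,0]],[-1,[0.14,0,-0.18],[0,0,0]],[-1,[0.14,0,-0.18],[0,0,0]]]'
python3 - <<'E'
from plant import viewer; import cv2, numpy as np
from t import *
w=viewer.snapshot('wrist')[:,:,::-1]; d=viewer.snapshot('side')[:,:,::-1]; s=viewer.snapshot('scene')[:,:,::-1]
r=np.vstack([cv2.resize(s[180:330,190:370],(300,250),interpolation=cv2.INTER_CUBIC),cv2.resize(d[140:290,130:310],(300,250),interpolation=cv2.INTER_CUBIC)])
cv2.imwrite('pics/p6.png',np.hstack([cv2.resize(w[80:],(500,500*340//560)),np.zeros((500*340//560,0,3),np.uint8)]) if 0 else np.hstack([cv2.resize(w,(500,500),interpolation=cv2.INTER_CUBIC),r]))
E
```

```text
clock: 16.68
tool_pos: [0.61, 0.0388, 0.0275]
orientation: [-179.9, -0.6, 177.5]
force: [-19.2, 5.3, 11.8]
opening: 0.0008
gripper_force: 9.8
t 16.6833 local [-108.1   -1.1   27.5] rpy [-179.9    -0.56  177.47] F [-19.2    5.31  11.77] j [  22.   26.  -20.   -0.  -44. -114.]
clock: 17.35
tool_pos: [0.4795, 0.0466, 0.2171]
orientation: [179.7, 0.8, 177.7]
force: [1.7, 0.1, 0.6]
opening: 0.0002
gripper_force: 0.0
```

View pics/p6.png

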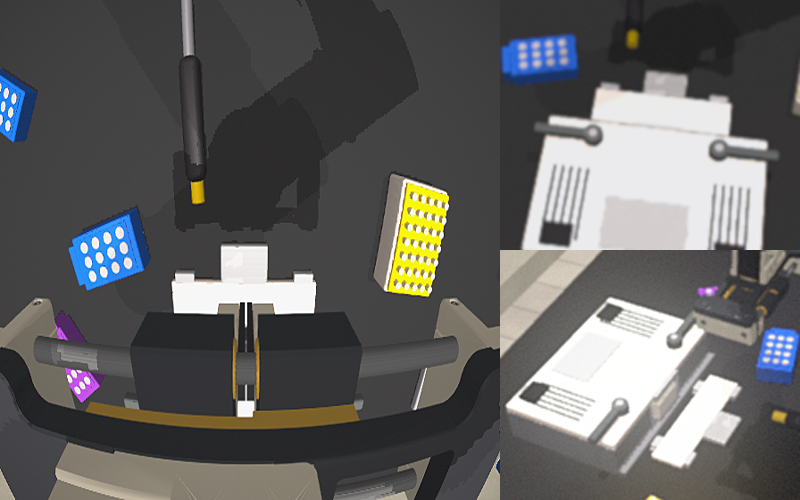

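The final views show the cartridge's rear face flush in the bay mouth (side crop, ≈(663,402)). The panel is flat, both levers are out, and the tip box hasn't been touched. The push stopped dead at rear x ≈ -98 mm under 19 N, so the cartridge is home.

```bash
python3 -m pendant '[[-1,[0,0,0],[0,0,0]],[-1,[0,0,0],[0,0,0]],[-1,[0,0,0],[0,0,0]]]'; python3 -c "
from plant import workorder; print(workorder.close_job())"
```

```text
clock: 17.75
tool_pos: [0.4753, 0.0451, 0.2071]
orientation: [-179.9, -0.1, 177.5]
force: [0.2, -0.7, -0.2]
opening: 0.0004
gripper_force: 0.0
the job is handed in; nothing more can be done
None
```

I handed the job in at about 18 s: both fasteners are fully out to unlocked, the panel lies flat, the white cartridge is home against the stop (it would go no further under a 19 N push), and the tip box was not touched; no verdict was returned.

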